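Ready the rod sample and hold the test chamber open

ROBOT

A 6-joint arm with a two-finger parallel gripper is mounted at the origin on a cart in front of the work surface, level with it; the furniture and walls round the work are solid. World frame = base frame: x ahead of the robot, y to its left, z up, the work surface at z = 0. Lengths are in m, angles in rad, forces in N, time in s.
With the tool pointing down it reaches from about 0.25 to 0.725 m from the base axis. Payload 4 kg.
Tool frame: the origin (TCP) lies on the front face of the gripper's body, between the roots of the fingers; the fingertips stand 73 mm ahead of it and the grasp point (between the pads) lies 54 mm ahead of it; z points along the fingers, y is the line along which they close (so a half turn about z gives the same grasp; the last joint's range is limited). The gripper opens to 85 mm and grips with 20 to 120 N. Pads are 22 mm wide; open, the fingers measure 114 mm over their backs; the gripper's body (76 mm by 85 mm) begins 54 mm behind the grasp point. The pads swing forward as they close: fully open they stand 13 mm farther back than shut.
Start: joints at [-1.102, 0.241, 0.005, 1.335, 0, 1.571], TCP at [0.226, -0.446, 0.304] pointing down, gripper open.
Joint ranges: [-2.72, 2.72], [-1.05, 1.87], [-1.09, 1.28], [-1.99, 2.15], [-1.42, 1.44], [-3.14, 3.14]. Speed limits (rad/s): [2.79, 2.79, 3.14, 3.14, 3.14, 3.14].

INTERFACE

Orientations are given as a unit quaternion [x, y, z, w].
In Python, from plant import arm gives the robot as it stands. The module is installed in compiled form; this text tells all that it offers.
- The arm moves only by the shell command python3 -m crank 'ROWS' [FORCE]. ROWS is JSON, one flat list of numbers, 5 for each row, row after row: the shift along the tool's x, y, z in m, then the turn about the tool's z in rad, then the opening, from 0 (shut) to 1 (fully open). In form: [x, y, z, roll, grip, x, y, z, roll, grip, ...]. A call has exactly 5 rows; each row shifts and turns the commanded pose from where the row before left it, along the tool's axes as they then stand; what a row does not reach is not made up. A row lasts 1/12 s, in which the tool goes at most 41.7 mm and 7.16 degrees, less where a joint would pass 70% of its speed; a pose out of reach is approached as far as the arm can. A call with a gripper value outside its range is refused whole. The fingers move at their own pace and stop on an object; FORCE is the grip in N (left out, the last holds). Time passes only in rows, so rows that do not move let the fingers close, or fill a call up. It gives the time, the measured TCP pose, the force, the opening and the grip force at its end, in the units of the state.
- arm.get_state(): the state, without advancing time (a new reading comes with each control period).
- arm.camera(name): name is "scene" or "top" or "wrist"; returns a dict with "image" (480x640x3 uint8, blue, green, red), "vertical_fov" (degrees; the focal length in pixels is half the picture's height over the tangent of half this angle, whatever the lens; pixels are square), "cx", "cy" (the principal point, pixels), "R" (3x3) and "t" (3): a world point X has camera coordinates R X + t. Camera axes: x right, y down, z forward; pixel columns grow to the right and rows downward; lengths in m; the calibration is good to about 2 mm. The wrist camera is an equidistant fisheye: a pixel r from the principal point sees the ray r / f radians off the axis. A picture is of the moment at which its call begins. There is no depth.
- arm.close_job(): hands the job in; it is judged then, once.
Trained networks look in a picture, given as the dict that the camera call returned (one of the last four; its "shot" number tells which), for a name from the list of things; names that differ only in an ending like _2 or _b are one class to them, and where a whole thing is asked for, a point or a joint stands for the part that bears it (a point fixed in the world has none). Each returns a list of dicts, best first, with "score" (0 to 1); they miss things now and then, are a little off and sometimes report something else, mostly with a low value. They report only what shows in the picture. A call takes as long as a camera call. They do not tell look-alikes from the thing itself.
- arm.silhouettes(query, picture): "region" (480x640 bool, what is visible of it).
- arm.mark_of(query, picture): "centre" ([x, y, z] in m, in world coordinates, good to about 4 mm: a listed point, or the origin of a listed thing).
The state is a dict: "clock": time; "joint_pos": joint angles; "joint_vel": joint speeds; "tau": joint torques, N m; "ee_pos": TCP position; "ee_rot": TCP orientation; "wrist_force": force on the tool from outside, world axes, zero at the start; "wrist_torque": the same for the moment, N m; "opening": finger opening in m; "gripper_force": force on a finger pad.
Only numpy, scipy, OpenCV 4.12 (cv2) and the standard library are available. Lean on these libraries where they do the work, as an engineer would, in place of code of your own. Each camera call takes 0.05 s, during which the arm holds its last target. There are 200 camera calls.

TASK

Take the plain turned rod out of the sorting tray and stand it upright, fully down, in the round seat beside the test chamber, leaving the other samples where they are in the tray and the chamber cover shut meanwhile. Then raise the cover by its bar handle to 50 degrees from shut and keep holding it there, still, so that I can get at the support inside: the cover falls shut if released, so finish with the gripper still holding it.

Things in the scene. Friction and masses are not known exactly. Their poses are not given: they have to be found in the camera images.
- rod_center (a point): Centre (half-way up) of the rod sample to be moved: a plain bright metal cylinder, 18 mm in diameter and 42 mm tall, standing upright, about 0.09 kg; z along its axis, up. It must go 8 mm deep into the seat, so grip its upper half, with the fingertips at least 10 mm above its foot.
- tray: Fixed grey plastic sorting tray, 172 x 172 mm, 16 mm high, walls 4 mm thick, with two by two square compartments of 80 x 80 mm, floor 4 mm above the bench; origin at the centre of its underside, z up, x and y along its walls (a finger tab, 60 mm long, stands out 12 mm in the middle of its -x side). The rod, bush, gear and indenter stand one in each compartment, in any order.
- bush_center (a point): Centre of the flanged metal bush, 31 mm across and 25 mm tall, in the tray; leave it.
- gear_center (a point): Centre of the small metal gear, 45 mm across and 17 mm tall, in the tray; leave it.
- indenter_center (a point): Centre of the pointed, stepped metal indenter, 12 mm across and 37 mm tall, in the tray; leave it.
- chamber: Fixed unit: an aluminium base plate 140 (x) x 270 (y) x 8 mm; on it, at its -y end, a grey open box (the test chamber) 120 (x) x 150 (y) mm, its rim 64 mm above the bench, under a hinged cover, and at its +y end the loading seat. Origin at the centre of the plate's underside, z up, the side with the cover's handle at -x. The box's centre is at x = +10, y = -50 mm.
- seat (a point): Mouth of the loading seat: centre of a round hole 22.5 mm in diameter and 8 mm deep in a steel block of 50 x 50 mm, whose top is 24 mm above the bench; the middle of the hole is 75 mm from the chamber's side wall. With the rod fully down its centre is 13 mm above this point. Axes as the chamber's.
- hinge (a point): Middle of the cover's hinge line, on the far (+x) side of the chamber, 67 mm above the bench; the line runs along the chamber's y axis.
- bar (a point): Middle of the cover's handle: a dark round bar of 10 mm diameter along the chamber's y axis, straight for 100 mm, 174 mm from the hinge line and, when shut, level with it at 67 mm above the bench. It stands 45 mm ahead of the cover's front edge on two end stems, so it can be straddled from above with fingers closing along the chamber's x axis, and it may turn between the fingers as the cover swings.
- cover (a joint): Angle of the cover in rad: 0 shut, grows as the handle rises and swings back to +x, up to 1.9; 50 degrees = 0.873. The cover is an aluminium frame with a clear window, 126 x 150 x 5 mm, 0.2 to 0.42 kg with its handle; nothing but its weight acts on it (no spring, hardly any friction), and it falls shut when let go below about 90 degrees.
Things that resemble listed ones, but are neither listed nor needed, are in the scene too. Leave any blue look-alike of the part that bears rod_center alone.

How it is judged:
By the outcome, as a careful person would: the job done as asked, in the order asked, and still so for the second after the job is handed in, while the arm keeps its last pose, push and grip.
It also fails if it takes over 64 s, if anything falls off the work surface, if the arm or the gripper's body presses on something with over 40 N, if the wrist force passes 120 N, or if a joint passes its speed limit or range.

## Working session

There is one attempt and no reset: what is moved stays moved. The work goes in short steps, Python scripts to look and compute and a shell command to move; the robot and the scene stay as the last step left them, time stands still between calls to the robot, and variables do not carry over. Pictures are saved under pics/ and viewed, at most 13 in all, crops included, and the job is handed in when it is done.

```bash
mkdir -p pics; cat > h.py <<'E'
import numpy as np, cv2
from scipy.spatial.transform import Rotation as Ro
from plant import arm
def st():
    s=arm.get_state(); R=Ro.from_quat(s["ee_rot"]).as_matrix()
    print("t",round(s["clock"],2),"tcp",np.round(s["ee_pos"],4),"open",round(s["opening"],4),"gf",s["gripper_force"],"F",np.round(s["wrist_force"],1),"q",np.round(s["joint_pos"],3)); print(np.round(R,3).tolist()); return s,R
def marks(names,p):
    for n in names:
        for d in arm.mark_of(n,p)[:3]: print(p["name"] if "name" in p else "",n,round(d["score"],2),np.round(d["centre"],4))
E
python3 - <<'E'
from h import *
st()
for c in ["top","scene"]:
    p=arm.camera(c); cv2.imwrite(f"pics/{c}0.png",p["image"]); print(c,p["vertical_fov"],np.round(p["t"],3))
    marks(["rod_center","tray","bush_center","gear_center","indenter_center","chamber","seat","hinge","bar"],p)
E
```

```text
t 0.0 tcp [ 0.2257 -0.4456  0.303 ] open 0.0855 gf 0.0 F [ 0.2  0.5 -1.2] q [-1.102  0.241  0.004  1.335  0.     1.571]
[[0.892, 0.452, -0.001], [0.452, -0.892, 0.002], [0.0, -0.002, -1.0]]
top 47.319640335070545 [0.066 0.561 1.072]
 rod_center 0.64 [0.4383 0.3985 0.0233]
 rod_center 0.39 [0.5481 0.3139 0.0251]
 rod_center 0.36 [ 0.6413 -0.1402  0.0624]
 tray 0.73 [0.5164 0.2607 0.0028]
 bush_center 0.53 [0.459  0.3056 0.018 ]
 gear_center 0.59 [0.5535 0.2226 0.0133]
 indenter_center 0.39 [0.4844 0.2271 0.0218]
 chamber 0.7 [ 0.5708 -0.0792 -0.0011]
 seat 0.89 [0.5878 0.0251 0.0249]
 hinge 0.57 [ 0.6416 -0.1396  0.0647]
 bar 0.55 [ 0.4682 -0.1193  0.0687]
 bar 0.17 [0.4851 0.223  0.0258]
scene 49.35785961427918 [0.364 0.242 0.77 ]
 rod_center 0.83 [0.4373 0.3969 0.0235]
 rod_center 0.49 [0.5465 0.3077 0.0217]
 tray 0.93 [ 0.517   0.2606 -0.0024]
 tray 0.2 [ 0.6391 -0.1372  0.0612]
 bush_center 0.78 [0.4617 0.3055 0.0159]
 gear_center 0.64 [0.5566 0.2283 0.0138]
 indenter_center 0.66 [0.4806 0.226  0.0276]
 chamber 0.61 [ 0.5686 -0.0824 -0.0017]
 seat 0.88 [0.5855 0.0203 0.0256]
 hinge 0.56 [ 0.6411 -0.1384  0.0638]
 bar 0.94 [ 0.4676 -0.1183  0.0674]
```

View pics/top0.png

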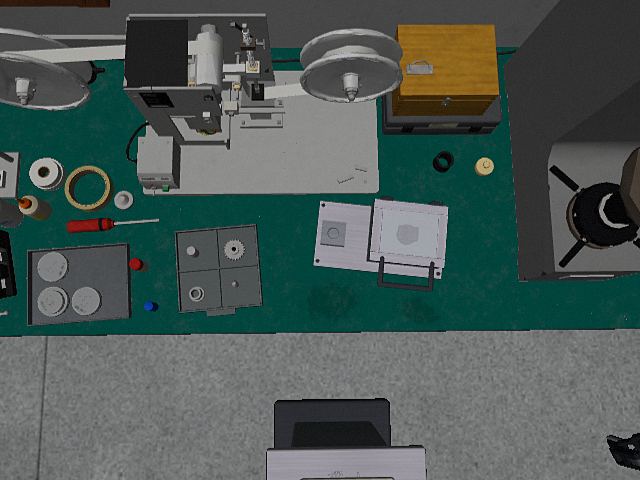

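View pics/scene0.png

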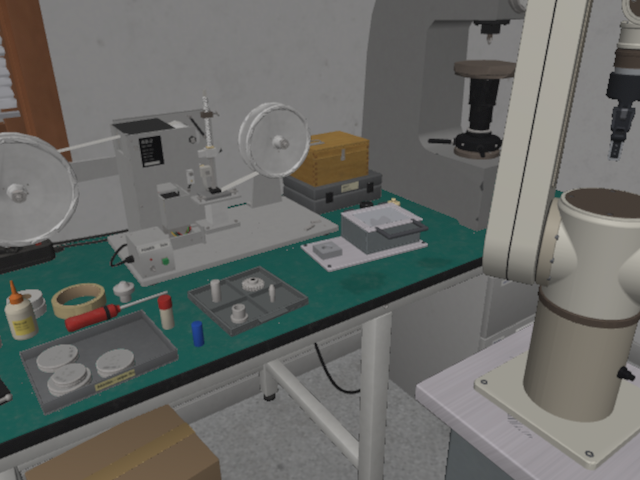

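Top view: the rod is the plain cylinder in the tray at (192,252). The blue look-alike at (150,306) and a red-capped one at (135,265) are outside it. The seat is at (333,233) and the bar at (406,287). I'll turn the tool so it closes along the chamber's x (yaw about -6.7°), then travel to the rod.

```bash
python3 -m crank '[0,0,0,-0.0984,1,0,0,0,-0.0984,1,0,0,0,-0.0984,1,0,0,0,-0.0984,1,0,0,0,-0.0984,1]' 40 >/dev/null
python3 -m crank '[0,0,0,-0.0984,1,0,0,0,-0.0984,1,0,0,0,-0.0984,1,0,0,0,-0.0984,1,0,0,0,-0.0984,1]'
python3 - <<'E'
from h import *
s,R=st(); print(R.T@(np.array([0.547,0.311,0.22])-s["ee_pos"]))
E
```

```text
clock: 1.83
ee_pos: [0.2259, -0.446, 0.3039]
ee_rot: [0.746, 0.666, -0.0, -0.0]
wrist_force: [0.1, 0.4, 0.3]
opening: 0.0854
gripper_force: 0.0
t 1.83 tcp [ 0.2259 -0.446   0.3039] open 0.0854 gf 0.0 F [0.1 0.4 0.3] q [-1.102  0.241  0.005  1.335 -0.     0.582]
[[0.113, 0.994, -0.0], [0.994, -0.113, 0.0], [-0.0, -0.0, -1.0]]
[0.78844395 0.23359916 0.08391008]
```

```bash
for i in 1; do :; done
python3 -m crank '[0.039,0.0117,0.004,0,1,0.039,0.0117,0.004,0,1,0.039,0.0117,0.004,0,1,0.039,0.0117,0.004,0,1,0.039,0.0117,0.004,0,1]' >/dev/null
python3 -m crank '[0.039,0.0117,0.004,0,1,0.039,0.0117,0.004,0,1,0.039,0.0117,0.004,0,1,0.039,0.0117,0.004,0,1,0.039,0.0117,0.004,0,1]' >/dev/null
python3 -m crank '[0.039,0.0117,0.004,0,1,0.039,0.0117,0.004,0,1,0.039,0.0117,0.004,0,1,0.039,0.0117,0.004,0,1,0.039,0.0117,0.004,0,1]' >/dev/null
python3 -m crank '[0.039,0.0117,0.004,0,1,0.039,0.0117,0.004,0,1,0.039,0.0117,0.004,0,1,0.039,0.0117,0.004,0,1,0.039,0.0117,0.004,0,0.65]' >/dev/null
python3 -m crank '[0,0,0,0,0.65,0,0,0,0,0.65,0,0,0,0,0.65,0,0,0,0,0.65,0,0,0,0,0.65]'
python3 - <<'E'
from h import *
s,R=st(); p=arm.camera("wrist"); cv2.imwrite("pics/w1.png",p["image"]); print(p["vertical_fov"],p["cx"],p["cy"])
marks(["rod_center","bush_center","gear_center","indenter_center","seat","bar","hinge","tray"],p)
E
```

```text
clock: 3.92
ee_pos: [0.55, 0.2997, 0.2248]
ee_rot: [0.748, 0.664, 0.0, 0.0]
wrist_force: [0.5, -0.8, -0.9]
opening: 0.0552
gripper_force: 0.0
t 3.92 tcp [0.55   0.2997 0.2248] open 0.0552 gf 0.0 F [ 0.5 -0.8 -0.9] q [ 0.499  0.532  0.23   1.268 -0.     2.189]
[[0.119, 0.993, 0.001], [0.993, -0.119, 0.0], [0.0, 0.001, -1.0]]
65.70646984690485 316.06779645174913 233.1307769733527
 rod_center 0.67 [0.5501 0.311  0.0227]
 rod_center 0.64 [0.4354 0.3928 0.0172]
 bush_center 0.79 [0.4595 0.3049 0.0131]
 gear_center 0.84 [0.5537 0.2283 0.0123]
 gear_center 0.7 [0.4816 0.2255 0.025 ]
 indenter_center 0.53 [0.4798 0.2234 0.026 ]
 tray 0.94 [0.5199 0.2575 0.0016]
```

View pics/w1.png

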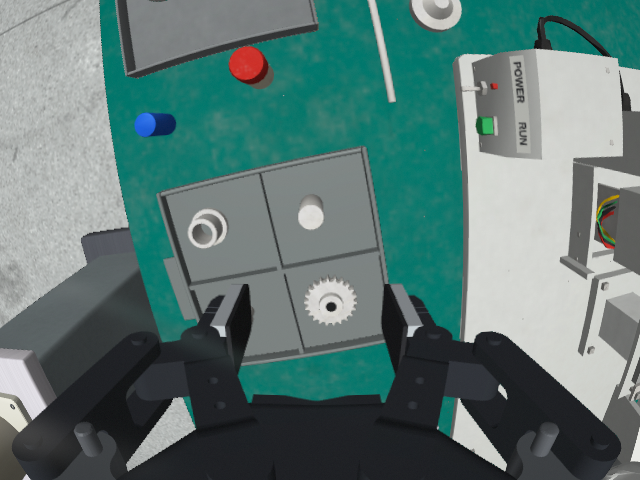

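Wrist view: rod at (311,210) in its compartment, gear at (330,300), bush at (207,230). I'll refine the rod from its silhouette centroids.

```bash
cat >> h.py <<'E'
def ray(p,u,v):
    f=240/np.tan(np.radians(p["vertical_fov"])/2); a=np.array([u-p["cx"],v-p["cy"]])/f
    if p["fish"]:
        r=np.linalg.norm(a); d=np.array([*(a/r*np.sin(r)),np.cos(r)])
    else: d=np.array([*a,1.])
    R=np.array(p["R"]); return -R.T@p["t"], R.T@d
def onz(p,u,v,z):
    c,d=ray(p,u,v); return c+d*(z-c[2])/d[2]
def sil(p,n,z,k=2):
    for d in arm.silhouettes(n,p)[:k]:
        m=d["region"]; v,u=np.nonzero(m); print(n,round(d["score"],2),"px",u.mean().round(1),v.mean().round(1),m.sum(),"xyz",np.round(onz(p,u.mean(),v.mean(),z),4))
def cam(n):
    p=arm.camera(n); p["fish"]=n=="wrist"; return p
E
python3 - <<'E'
from h import *
for c in ["wrist","top","scene"]:
    p=cam(c); print(c); sil(p,"rod_center",0.025,3)
    if c!="wrist": sil(p,"bar",0.067,1); sil(p,"seat",0.024,1)
s,R=st(); print(R.T@(np.array([.5495,.311,.22])-s["ee_pos"]))
E
```

```text
wrist
rod_center 0.67 px 310.7 213.5 746 xyz [0.5469 0.3083 0.025 ]
rod_center 0.59 px 154.6 125.4 820 xyz [0.4365 0.3922 0.025 ]
top
rod_center 0.53 px 193.2 251.4 84 xyz [0.5478 0.3083 0.025 ]
bar 0.76 px 408.5 238.2 5196 xyz [ 0.5642 -0.1301  0.067 ]
seat 0.89 px 383.7 238.9 9556 xyz [ 0.5703 -0.0866  0.024 ]
scene
rod_center 0.69 px 216.0 290.9 206 xyz [0.544  0.3101 0.025 ]
rod_center 0.68 px 198.0 334.0 252 xyz [0.4278 0.3947 0.025 ]
bar 0.76 px 384.4 219.2 1564 xyz [ 0.555  -0.1259  0.067 ]
t 4.87 tcp [0.5501 0.301  0.2239] open 0.0556 gf 0.0 F [ 0.7  0.4 -0.4] q [ 0.501  0.534  0.231  1.268 -0.     2.189]
[[0.118, 0.993, -0.0], [0.993, -0.118, -0.0], [-0.0, -0.0, -1.0]]
[ 0.00985528 -0.00178391  0.00385697]
```

```bash
python3 -m crank '[0.0076,-0.004,0.03,0,0.55,0,0,0.03,0,0.55,0,0,0.03,0,0.55,0,0,0.025,0,0.55,0,0,0.016,0,0.55]' 
python3 -m crank '[0,0,0,0,0.55,0,0,0,0,0.3,0,0,0,0,0.1,0,0,0,0,0,0,0,0,0,0]' 40 >/dev/null
python3 -m crank '[0,0,0,0,0,0,0,0,0,0,0,0,0,0,0,0,0,0,0,0,0,0,0,0,0]'
```

```text
clock: 5.28
ee_pos: [0.5455, 0.3082, 0.0897]
ee_rot: [0.748, 0.664, -0.002, -0.0]
wrist_force: [-0.7, -0.2, -0.4]
opening: 0.047
gripper_force: 0.0
clock: 6.12
ee_pos: [0.5481, 0.3096, 0.0948]
ee_rot: [0.748, 0.664, 0.002, 0.0]
wrist_force: [-0.0, -0.1, 6.6]
opening: 0.0163
gripper_force: 39.5
```

```bash
python3 -m crank '[0,0,-0.01,0,0,0,0,-0.02,0,0,0,0,-0.03,0,0,0,0,-0.02,0,0,0,0,0,0,0]' 50
python3 - <<'E'
from h import *
p=cam("wrist"); cv2.imwrite("pics/w2.png",p["image"]); sil(p,"rod_center",0.1,1); marks(["rod_center"],p);st()
p=cam("scene"); sil(p,"rod_center",0.09,2); marks(["rod_center"],p)
E
```

```text
clock: 6.53
ee_pos: [0.5491, 0.3102, 0.1785]
ee_rot: [0.748, 0.664, 0.004, 0.001]
wrist_force: [1.4, 1.1, -0.2]
opening: 0.0161
gripper_force: 48.8
rod_center 0.9 px 315.9 307.0 3069 xyz [0.5487 0.3028 0.1   ]
 rod_center 0.67 [0.5488 0.3121 0.1077]
 rod_center 0.63 [0.4358 0.3921 0.0194]
t 6.68 tcp [0.5465 0.3087 0.1723] open 0.0166 gf 48.82486939430237 F [-0.4 -0.6 -2.5] q [ 0.514  0.572  0.155  1.156 -0.     2.203]
[[0.118, 0.993, -0.001], [0.993, -0.118, -0.001], [-0.001, -0.001, -1.0]]
rod_center 0.78 px 198.0 333.5 309 xyz [0.3369 0.4248 0.09  ]
 rod_center 0.41 [0.5467 0.3083 0.1019]
```

View pics/w2.png

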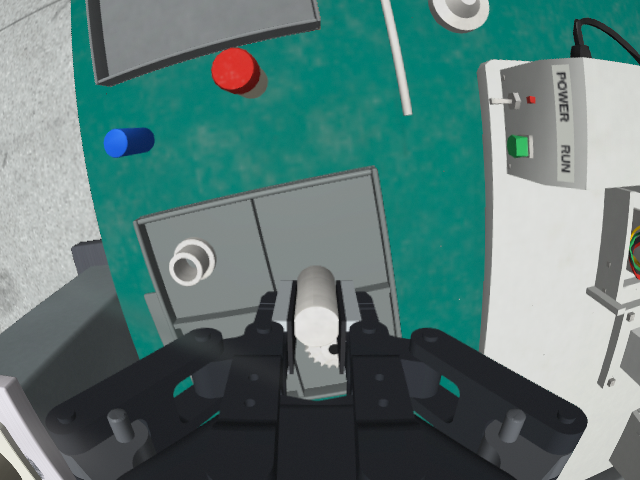

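Rod is held upright between the pads at (316,305); the other samples are undisturbed. Next I'll carry it towards the seat, first stopping 60 mm short on the +y side to look.

```bash
python3 -m crank '[-0.02,0.006,-0.01,0,0,-0.035,0.0105,0,0,0,-0.035,0.0105,0,0,0,-0.035,0.0105,0,0,0,-0.03,0.0105,0,0,0]' >/dev/null
python3 -m crank '[-0.03,0.0105,0,0,0,-0.02,0.0085,0,0,0,-0.015,0.006,0,0,0,0,0,0,0,0,0,0,0,0,0]'
python3 - <<'E'
from h import *
p=cam("wrist"); cv2.imwrite("pics/w3.png",p["image"]); s,R=st(); print("cam",-np.array(p["R"]).T@p["t"])
print(np.round(p["R"],3).tolist())
marks(["rod_center","seat","bar","hinge","chamber"],p); sil(p,"rod_center",0.1,2)
for c in ["top","scene"]: p=cam(c); marks(["seat"],p)
E
```

```text
clock: 7.67
ee_pos: [0.5931, 0.081, 0.1816]
ee_rot: [0.748, 0.663, -0.001, -0.001]
wrist_force: [0.3, 0.3, -0.8]
opening: 0.0164
gripper_force: 48.9
t 7.72 tcp [0.593  0.0819 0.1818] open 0.0163 gf 48.861104249954224 F [-0.3 -0.4 -1.1] q [1.370e-01 5.100e-01 7.700e-02 1.140e+00 1.000e-03 1.826e+00]
[[0.118, 0.993, -0.002], [0.993, -0.118, 0.0], [0.0, -0.002, -1.0]]
cam [0.60170428 0.15123992 0.25289628]
[[0.993, -0.118, -0.003], [-0.113, -0.953, 0.281], [-0.036, -0.278, -0.96]]
 rod_center 0.94 [0.593  0.0803 0.1106]
 chamber 0.85 [ 0.5747 -0.0775 -0.0012]
rod_center 0.85 px 316.0 307.3 3128 xyz [0.5917 0.0715 0.1   ]
 seat 0.92 [0.5874 0.0216 0.0258]
```

View pics/w3.png

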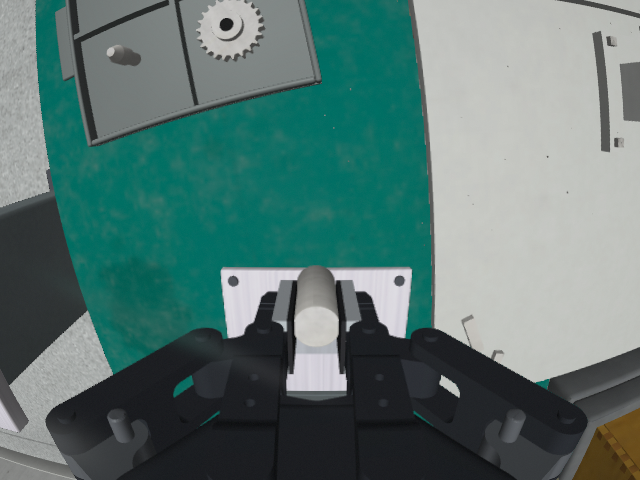

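The hand hides the seat, but the base plate lines up well with the tool: its holes are level at (233,281) and (399,281). I'll move past the seat to see it ahead of the rod.

```bash
python3 -m crank '[-0.02,0,-0.01,0,0,-0.035,0,0,0,0,-0.035,0,0,0,0,-0.025,0,0,0,0,-0.01,0,0,0,0]' >/dev/null
python3 -m crank '[0,0,0,0,0,0,0,0,0,0,0,0,0,0,0,0,0,0,0,0,0,0,0,0,0]'
python3 - <<'E'
from h import *
p=cam("wrist"); cv2.imwrite("pics/w4.png",p["image"]); s,R=st(); print("cam",-np.array(p["R"]).T@p["t"])
marks(["rod_center","seat","bar","hinge"],p); sil(p,"seat",0.024,2)
# hole circle near the seat
g=cv2.cvtColor(p["image"],cv2.COLOR_BGR2GRAY); np.save("w4.npy",g)
import pickle; pickle.dump({k:p[k] for k in("R","t","cx","cy","vertical_fov","fish")},open("w4.pkl","wb"))
E
```

```text
clock: 9.05
ee_pos: [0.5791, -0.0408, 0.1928]
ee_rot: [0.747, 0.665, 0.0, -0.0]
wrist_force: [0.5, -0.2, -1.6]
opening: 0.0162
gripper_force: 48.9
t 9.1 tcp [ 0.5791 -0.041   0.1928] open 0.0161 gf 48.87324392795563 F [ 0.6  0.3 -0.7] q [-0.071  0.466  0.035  1.14   0.     1.616]
[[0.116, 0.993, -0.0], [0.993, -0.116, 0.0], [0.0, -0.0, -1.0]]
cam [0.5871845  0.02949987 0.26416463]
 rod_center 0.83 [ 0.5802 -0.0413  0.123 ]
 seat 0.88 [0.5853 0.0162 0.0189]
 bar 0.96 [ 0.4724 -0.1175  0.0639]
seat 0.98 px 314.9 215.9 46317 xyz [ 0.5796 -0.0282  0.024 ]
```

View pics/w4.png

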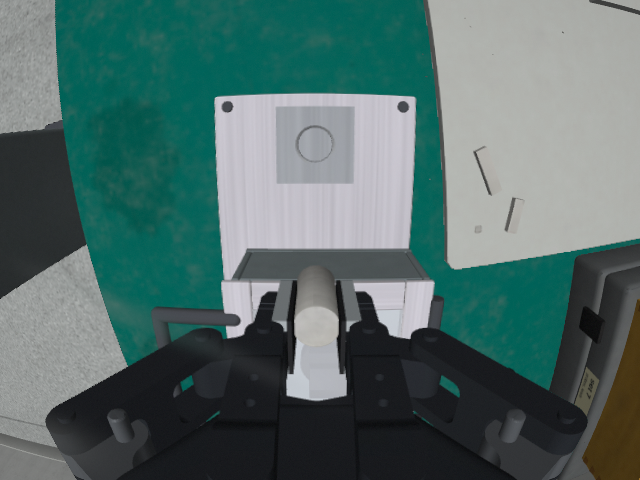

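The seat hole is clear at about (315,144), with the rod's top face at (317,325) and its foot end around (316,270). I'll measure both in this picture.

```bash
python3 - <<'E'
from h import *
import pickle
p=pickle.load(open("w4.pkl","rb")); g=np.load("w4.npy")
c=cv2.HoughCircles(cv2.medianBlur(g[100:190,270:360],3),cv2.HOUGH_GRADIENT,1,20,param1=80,param2=12,minRadius=14,maxRadius=24)
print(c+np.array([270,100,0]) if c is not None else None)
for x in (c[0][:2] if c is not None else []): print("seat",np.round(onz(p,x[0]+270,x[1]+100,.024),4))
# block edges
print("block",[np.round(onz(p,u,v,.024),4).tolist() for u,v in((276,107),(354,107),(276,183),(354,183))])
# rod model: project circles at tcp-offset, compare with silhouette of the rod
tcp=np.array([.5791,-.0410,.1928])
def proj(X):
    c=np.array(p["R"])@X.T+np.array(p["t"])[:,None]; f=240/np.tan(np.radians(p["vertical_fov"])/2)
    r=np.hypot(c[0],c[1]); th=np.arctan2(r,c[2]); return np.c_[p["cx"]+f*th*c[0]/r,p["cy"]+f*th*c[1]/r]
img=cv2.imread("pics/w4.png"); a=np.linspace(0,2*np.pi,40)
for dz,col in((-.049,(0,0,255)),(-.091,(0,255,0))):
    q=proj(tcp+np.c_[.009*np.cos(a),.009*np.sin(a),0*a+dz]); cv2.polylines(img,[np.int32(q*16)],True,col,1,cv2.LINE_AA,4)
x=img[90:390,210:430]; cv2.imwrite("pics/w4c.png",cv2.resize(x,None,fx=2,fy=2,interpolation=cv2.INTER_CUBIC))
E
```

```text
[[[314.5        143.5         16.70000076]]]
seat [0.5849 0.0194 0.024 ]
block [[0.5632, 0.0459, 0.024], [0.6126, 0.0402, 0.024], [0.5569, -0.0032, 0.024], [0.6076, -0.0091, 0.024]]
```

View pics/w4c.png

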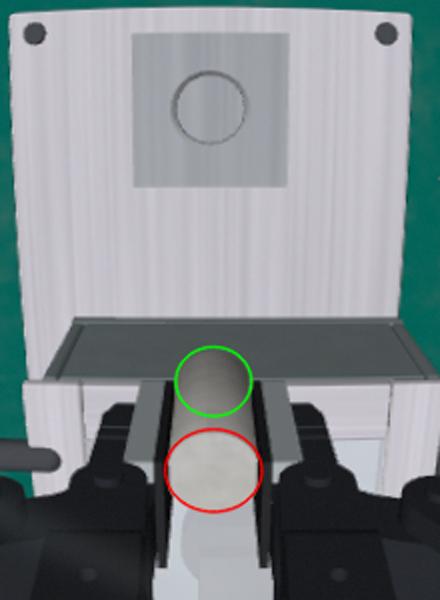

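The model overlay fits: the rod axis is on the TCP and its foot 91 mm below. The hole is at (0.585, 0.0193).

```bash
python3 -m crank '[0.02,-0.001,0.005,0,0,0.03,0,0.012,0,0,0.0106,0,0.025,0,0,0,0,0.02,0,0,0,0,0.006,0,0]' >/dev/null
python3 -m crank '[0,0,0,0,0,0,0,0,0,0,0,0,0,0,0,0,0,0,0,0,0,0,0,0,0]'
python3 - <<'E'
from h import *
s,R=st(); 
for i in range(2): s,R=st() if i==0 else (s,R)
p=cam("wrist"); img=p["image"].copy()
def proj(X):
    c=np.array(p["R"])@X.T+np.array(p["t"])[:,None]; f=240/np.tan(np.radians(p["vertical_fov"])/2)
    r=np.hypot(c[0],c[1]); th=np.arctan2(r,c[2]); return np.c_[p["cx"]+f*th*c[0]/r,p["cy"]+f*th*c[1]/r]
a=np.linspace(0,2*np.pi,60)
for C,r,col in(((.585,.0193,.024),.01125,(0,0,255)),(s["ee_pos"]-[0,0,.091],.009,(0,255,0))):
    q=proj(np.array(C)+np.c_[r*np.cos(a),r*np.sin(a),0*a]); cv2.polylines(img,[np.int32(q*16)],True,col,1,cv2.LINE_AA,4)
cv2.imwrite("pics/w5.png",cv2.resize(img[200:400,215:415],None,fx=3,fy=3,interpolation=cv2.INTER_CUBIC))
print(R.T@(np.array([.585,.0193,.115])-s["ee_pos"]))
E
```

```text
clock: 10.18
ee_pos: [0.5859, 0.0177, 0.1263]
ee_rot: [0.748, 0.664, 0.001, 0.001]
wrist_force: [-0.6, 0.1, -1.5]
opening: 0.0164
gripper_force: 48.9
t 10.18 tcp [0.5859 0.0177 0.1263] open 0.0164 gf 48.886340260505676 F [-0.6  0.1 -1.5] q [ 0.03   0.537 -0.037  0.994  0.     1.72 ]
[[0.118, 0.993, 0.003], [0.993, -0.118, 0.0], [0.0, 0.003, -1.0]]
t 10.18 tcp [0.5859 0.0177 0.1263] open 0.0164 gf 48.886340260505676 F [-0.6  0.1 -1.5] q [ 0.03   0.537 -0.037  0.994  0.     1.72 ]
[[0.118, 0.993, 0.003], [0.993, -0.118, 0.0], [0.0, 0.003, -1.0]]
[ 0.00150257 -0.00111535  0.01134005]
```

View pics/w5.png

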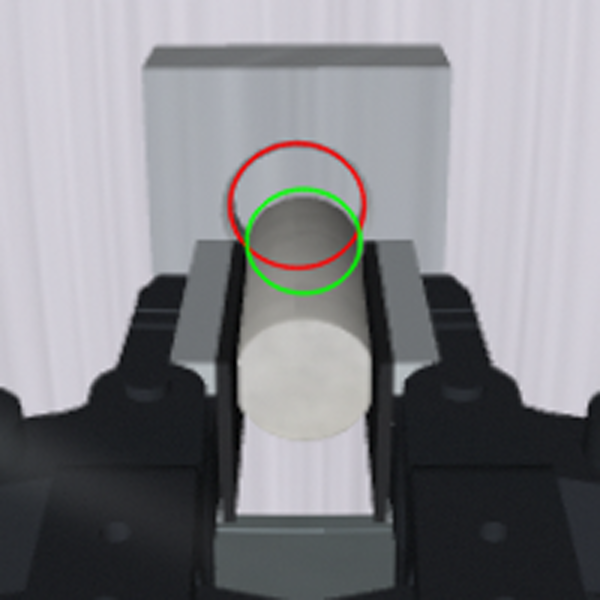

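```bash
python3 - <<'E'
from h import *
P=[];Z=[]
for i in range(6):
    p=cam("wrist"); s=arm.get_state(); P.append(s["ee_pos"]); Z.append([*onz(p,316,282.7,.0345)[:2],*onz(p,314,268.5,.024)[:2]])
print(np.mean(P,0),np.std(P,0)); print(np.mean(Z,0),np.std(Z,0))
E
```

```text
[0.58524387 0.01794199 0.1253852 ] [1.70243195e-04 9.54840339e-05 2.88399159e-04]
[0.58519044 0.01662151 0.58456518 0.01983567] [0.00025331 0.00024828 0.00026048 0.00023248]
```

```bash
python3 -m crank '[0.002,-0.0006,0,0,0,0,0,0.004,0,0,0,0,0.004,0,0,0,0,0.003,0,0,0,0,0.003,0,0]'
python3 -m crank '[0,0,0.001,0,0,0,0,0.001,0,0,0,0,0.001,0,0,0,0,0,0,0,0,0,0,0,0]'
python3 - <<'E'
from h import *
P=[]
for i in range(4): arm.camera("wrist"); s=arm.get_state(); P.append([*s["ee_pos"],*s["wrist_force"]])
print(np.mean(P,0).round(4))
E
```

```text
clock: 10.95
ee_pos: [0.5844, 0.0202, 0.1102]
ee_rot: [0.748, 0.664, -0.0, -0.0]
wrist_force: [0.1, -0.5, -0.9]
opening: 0.0162
gripper_force: 48.9
clock: 11.37
ee_pos: [0.5848, 0.0201, 0.108]
ee_rot: [0.748, 0.664, 0.0, 0.0]
wrist_force: [-0.7, -0.2, -1.1]
opening: 0.0164
gripper_force: 48.9
[ 0.5848  0.0201  0.1081  0.0459  0.4287 -1.3551]
```

It is about 7 mm into the seat with no contact. Now I'll lower gently to contact.

```bash
python3 -m crank '[0,0,0.0006,0,0,0,0,0.0006,0,0,0,0,0.0006,0,0,0,0,0,0,0,0,0,0,0,0]'
python3 -m crank '[0,0,0.0006,0,0,0,0,0.0006,0,0,0,0,0,0,0,0,0,0,0,0,0,0,0,0,0]'
```

```text
clock: 11.98
ee_pos: [0.5848, 0.0202, 0.1068]
ee_rot: [0.748, 0.664, 0.0, 0.0]
wrist_force: [-1.4, 0.4, 5.2]
opening: 0.0163
gripper_force: 49.5
clock: 12.4
ee_pos: [0.5848, 0.0201, 0.1067]
ee_rot: [0.748, 0.664, 0.0, 0.0]
wrist_force: [-4.3, -0.1, 11.8]
opening: 0.0163
gripper_force: 50.3
```

```bash
python3 -m crank '[0,0,0,0,0.1,0,0,0,0,0.25,0,0,0,0,0.4,0,0,0,0,0.5,0,0,0,0,0.55]' >/dev/null
python3 -m crank '[0,0,0,0,0.55,0,0,-0.03,0,0.55,0,0,-0.035,0,0.55,0,0,-0.035,0,0.55,-0.04,0,0,0,0.55]' >/dev/null
python3 -m crank '[-0.02,0,0,0,0.55,0,0,0,0,0.55,0,0,0,0,0.55,0,0,0,0,0.55,0,0,0,0,0.55]'
python3 - <<'E'
from h import *
p=cam("wrist"); cv2.imwrite("pics/w6.png",p["image"]); s,R=st()
marks(["rod_center","seat","bar","hinge"],p); sil(p,"rod_center",0.037,1)
for c in ["top","scene"]: p=cam(c); print(c); marks(["rod_center","bar","hinge"],p)
E
```

```text
clock: 13.65
ee_pos: [0.5775, -0.0387, 0.2043]
ee_rot: [0.747, 0.665, -0.0, -0.0]
wrist_force: [0.1, -0.3, 0.0]
opening: 0.0469
gripper_force: 0.0
t 13.7 tcp [ 0.5776 -0.0386  0.2043] open 0.0472 gf 0.0 F [ 0.3  0.  -0.1] q [-0.067  0.454  0.048  1.165  0.     1.621]
[[0.117, 0.993, -0.001], [0.993, -0.117, 0.0], [0.0, -0.001, -1.0]]
 rod_center 0.77 [0.5839 0.0242 0.0368]
 seat 0.96 [0.5818 0.0194 0.0203]
rod_center 0.79 px 316.3 147.5 699 xyz [0.584  0.0189 0.037 ]
top
 rod_center 0.6 [0.5873 0.0238 0.0389]
 rod_center 0.51 [0.4397 0.3947 0.0215]
scene
 rod_center 0.61 [0.4379 0.3948 0.0211]
 rod_center 0.52 [0.5852 0.02   0.0373]
 bar 0.88 [ 0.4653 -0.1167  0.0662]
 hinge 0.96 [ 0.6401 -0.1354  0.0651]
```

View pics/w6.png

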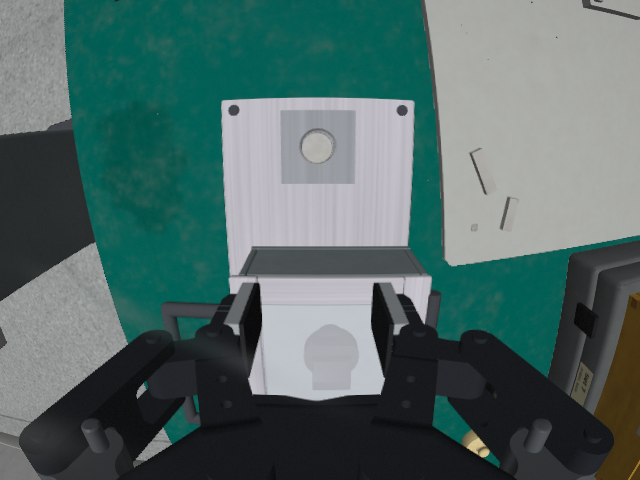

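The rod stands in the seat at (317,146) with its centre at z≈0.037, as required. Now over to the bar.

```bash
python3 -m crank '[-0.02,-0.02,0,0,0.4,-0.02,-0.025,0,0,0.4,-0.02,-0.025,0,0,0.4,-0.02,-0.02,0,0,0.4,-0.0114,-0.011,0,0,0.4]' >/dev/null
python3 -m crank '[0,0,0.01,0,0.4,0,0,0.01,0,0.4,0,0,0,0,0.4,0,0,0,0,0.4,0,0,0,0,0.4]'
python3 - <<'E'
from h import *
p=cam("wrist"); cv2.imwrite("pics/w7.png",p["image"]); s,R=st()
marks(["bar","hinge"],p); sil(p,"bar",.067,1)
d=R.T@(np.array([.4665,-.1175,.125])-s["ee_pos"]); print(d)
E
```

```text
clock: 15.18
ee_pos: [0.4669, -0.1183, 0.1853]
ee_rot: [0.748, 0.664, 0.0, 0.0]
wrist_force: [-0.5, -0.9, 0.5]
opening: 0.0343
gripper_force: 0.0
t 15.23 tcp [ 0.4671 -0.1183  0.1855] open 0.034 gf 0.0 F [ 0.2 -0.2  0.1] q [-0.248  0.292 -0.25   1.027 -0.     1.44 ]
[[0.117, 0.993, 0.001], [0.993, -0.117, -0.0], [-0.0, 0.001, -1.0]]
 hinge 0.56 [ 0.6493 -0.1365  0.0661]
bar 0.89 px 472.8 233.8 44242 xyz [ 0.5567 -0.1138  0.067 ]
[ 0.00070905 -0.00072011  0.06045274]
```

View pics/w7.png

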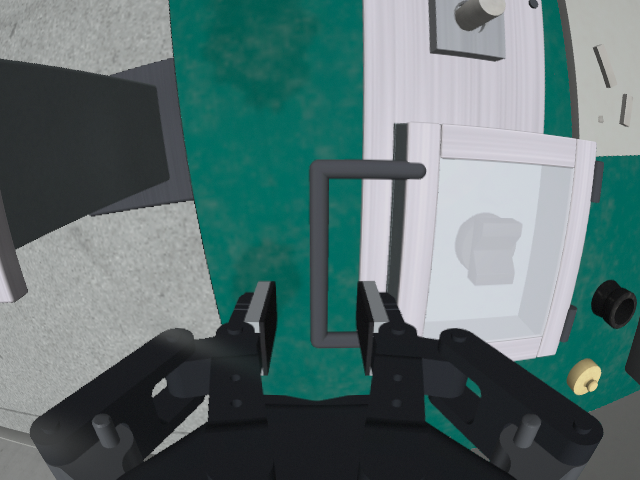

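The bar runs along image column 319 (rows 165–340), midway between the pads, and the stems are clear.

```bash
python3 - <<'E'
from h import *
p=cam("wrist"); a=onz(p,319,168,.067);b=onz(p,319,339,.067); print(a,b,(a+b)/2)
E
python3 -m crank '[0.001,-0.0005,0.02,0,0.4,0,0,0.02,0,0.4,0,0,0.012,0,0.4,0,0,0.008,0,0.4,0,0,0,0,0.4]'
```

```text
[ 0.47430555 -0.06873797  0.067     ] [ 0.46289969 -0.1686775   0.067     ] [ 0.46860262 -0.11870774  0.067     ]
clock: 15.85
ee_pos: [0.4652, -0.1169, 0.1234]
ee_rot: [0.748, 0.664, -0.001, -0.001]
wrist_force: [-0.2, -0.3, -0.5]
opening: 0.0343
gripper_force: 0.0
```

```bash
python3 -m crank '[0,0.0015,0,0,0.4,0,0,0,0,0.3,0,0,0,0,0.2,0,0,0,0,0.1,0,0,0,0,0]' 35 >/dev/null
python3 -m crank '[0,0,0,0,0,0,0,0,0,0,0,0,0,0,0,0,0,0,0,0,0,0,0,0,0]'
python3 - <<'E'
from h import *
P=[]
for i in range(4): arm.camera("top"); s=arm.get_state(); P.append([*s["ee_pos"],*s["wrist_force"]])
print(np.mean(P,0).round(4))
h=lambda d:(174*(1-np.cos(np.radians(d))),174*np.sin(np.radians(d)))
A=np.arange(0,51,2.5); X=np.array([h(a) for a in A]); print(np.c_[A[1:],np.diff(X,axis=0)].round(2).tolist())
E
```

```text
clock: 16.68
ee_pos: [0.4683, -0.1176, 0.1258]
ee_rot: [0.748, 0.664, 0.001, 0.001]
wrist_force: [-1.0, 0.1, 5.9]
opening: 0.008
gripper_force: 34.3
[ 0.4683 -0.1176  0.1258 -0.7166 -0.1334  6.0229]
[[2.5, 0.17, 7.59], [5.0, 0.5, 7.58], [7.5, 0.83, 7.55], [10.0, 1.15, 7.5], [12.5, 1.48, 7.45], [15.0, 1.8, 7.37], [17.5, 2.12, 7.29], [20.0, 2.44, 7.19], [22.5, 2.75, 7.08], [25.0, 3.06, 6.95], [27.5, 3.36, 6.81], [30.0, 3.65, 6.66], [32.5, 3.94, 6.49], [35.0, 4.22, 6.31], [37.5, 4.49, 6.12], [40.0, 4.75, 5.92], [42.5, 5.01, 5.71], [45.0, 5.25, 5.48], [47.5, 5.48, 5.25], [50.0, 5.71, 5.01]]
```

```bash
python3 -m crank '[0,0.0002,-0.0076,0,0,0,0.0005,-0.0076,0,0,0,0.0008,-0.0076,0,0,0,0.0012,-0.0075,0,0,0,0.0015,-0.0075,0,0]'
python3 -m crank '[0,0.0018,-0.0074,0,0,0,0.0021,-0.0073,0,0,0,0.0024,-0.0072,0,0,0,0.0028,-0.0071,0,0,0,0.0031,-0.007,0,0]'
```

```text
clock: 17.3
ee_pos: [0.4722, -0.118, 0.1635]
ee_rot: [0.748, 0.664, 0.0, 0.0]
wrist_force: [4.1, -1.4, -2.5]
opening: 0.0084
gripper_force: 34.0
clock: 17.72
ee_pos: [0.4837, -0.1194, 0.1991]
ee_rot: [0.748, 0.664, -0.001, -0.0]
wrist_force: [2.4, -1.6, -4.1]
opening: 0.0086
gripper_force: 33.9
```

```bash
python3 -m crank '[0,0.0034,-0.0068,0,0,0,0.0037,-0.0067,0,0,0,0.0039,-0.0065,0,0,0,0.0042,-0.0063,0,0,0,0.0045,-0.0061,0,0]'
python3 -m crank '[0,0.0048,-0.0059,0,0,0,0.005,-0.0057,0,0,0,0.0053,-0.0055,0,0,0,0.0055,-0.0052,0,0,0,0.0057,-0.005,0,0]'
python3 -m crank '[0,0,0,0,0,0,0,0,0,0,0,0,0,0,0,0,0,0,0,0,0,0,0,0,0]'
python3 - <<'E'
from h import *
P=[]
for c in ["wrist","top","wrist","scene"]: 
    p=cam(c); s=arm.get_state(); P.append([*s["ee_pos"],*s["wrist_force"]])
    if c!="wrist": marks(["bar","hinge","rod_center"],p)
cv2.imwrite("pics/s8.png",p["image"]); m=np.mean(P,0); print(m.round(4))
dx=174-np.dot(m[:2]-[.4683,-.1176],[.993,-.117])*1e3; dz=(m[2]-.1258)*1e3; print("angle if no slip",np.degrees(np.arctan2(dz,dx)),np.hypot(dx,dz))
E
```

```text
clock: 18.13
ee_pos: [0.5021, -0.1215, 0.2313]
ee_rot: [0.748, 0.664, -0.002, -0.002]
wrist_force: [-5.0, 0.1, 1.3]
opening: 0.0085
gripper_force: 34.1
clock: 18.55
ee_pos: [0.5269, -0.1244, 0.2595]
ee_rot: [0.748, 0.664, -0.002, -0.003]
wrist_force: [-11.7, 0.0, 8.8]
opening: 0.0083
gripper_force: 34.3
clock: 18.97
ee_pos: [0.5272, -0.1245, 0.26]
ee_rot: [0.748, 0.664, -0.002, -0.002]
wrist_force: [-10.9, -0.5, 10.4]
opening: 0.008
gripper_force: 34.6
 bar 0.8 [ 0.5283 -0.1243  0.2012]
 hinge 0.93 [ 0.6405 -0.1416  0.0667]
 rod_center 0.6 [0.5834 0.0218 0.0372]
 rod_center 0.56 [0.4378 0.3954 0.0223]
 bar 0.79 [ 0.5298 -0.1251  0.1961]
 hinge 0.76 [ 0.6411 -0.1392  0.0649]
 rod_center 0.5 [0.4385 0.3962 0.0193]
 rod_center 0.36 [ 0.5167  0.2641 -0.0029]
[  0.5272  -0.1245   0.2601 -11.0921   0.6084   9.9598]
angle if no slip 49.488797769397316 176.58953469255425
```

View pics/s8.png

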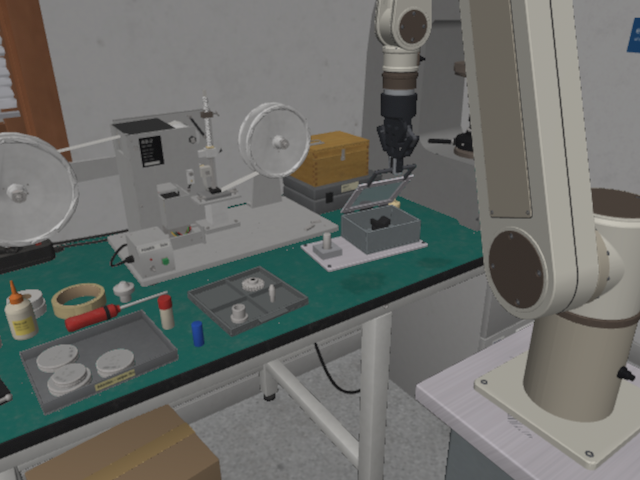

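The cover is held at about 49.5°. A slight radial push on the hinge (~15 N) remains, so I'll trim up and outward.

```bash
python3 -m crank '[0,0.0003,-0.0008,0,0,0,0.0002,-0.0008,0,0,0,0,0,0,0,0,0,0,0,0,0,0,0,0,0]'
python3 -m crank '[0,0,0,0,0,0,0,0,0,0,0,0,0,0,0,0,0,0,0,0,0,0,0,0,0]'
python3 - <<'E'
from h import *
for i in range(3):
  for c in ["top","scene"]:
    p=cam(c); b=[d["centre"] for d in arm.mark_of("bar",p)[:1]]; h=[d["centre"] for d in arm.mark_of("hinge",p)[:1]]
    if b and h: v=np.array(b[0])-h[0]; print(c,np.degrees(np.arctan2(v[2],-v[:2]@[.993,-.117])).round(1),np.round(b[0],4))
    if i==0: marks(["gear_center","bush_center","indenter_center"],p)
st()
E
```

```text
clock: 19.88
ee_pos: [0.5284, -0.1246, 0.2612]
ee_rot: [0.748, 0.664, -0.001, -0.001]
wrist_force: [-8.1, -0.7, 7.0]
opening: 0.0082
gripper_force: 34.4
clock: 20.3
ee_pos: [0.5284, -0.1246, 0.2612]
ee_rot: [0.748, 0.664, -0.001, -0.001]
wrist_force: [-8.0, -0.0, 7.6]
opening: 0.0086
gripper_force: 34.4
top 50.1 [ 0.5283 -0.1265  0.1991]
 gear_center 0.79 [0.5529 0.2256 0.0096]
 gear_center 0.73 [ 0.5723 -0.0824  0.0039]
 bush_center 0.61 [0.4596 0.3022 0.0184]
 bush_center 0.58 [0.5862 0.0206 0.0355]
 indenter_center 0.58 [0.4834 0.2253 0.0234]
scene 50.1 [ 0.5265 -0.1229  0.1991]
 gear_center 0.82 [0.5563 0.2254 0.011 ]
 gear_center 0.64 [0.5853 0.0208 0.037 ]
 bush_center 0.56 [0.4616 0.3036 0.0188]
 indenter_center 0.64 [0.4804 0.2264 0.0218]
top 50.2 [ 0.5289 -0.1215  0.2004]
scene 51.4 [ 0.5305 -0.1254  0.197 ]
top 49.6 [ 0.5292 -0.1243  0.1975]
scene 50.5 [ 0.5274 -0.1277  0.1978]
t 21.5 tcp [ 0.5284 -0.1246  0.2613] open 0.0083 gf 34.38494861125946 F [-7.   0.5  6.3] q [-0.231  0.349  0.041  1.267 -0.     1.458]
[[0.118, 0.993, -0.003], [0.993, -0.118, 0.0], [-0.0, -0.003, -1.0]]
```

The cover is steady at about 50°, and the rod and the other samples are in place, so I'm handing in.

```bash
python3 -c "
from plant import arm
print(arm.close_job())"
```

```text
the job is handed in; nothing more can be done
None
```

The rod is upright and fully down in the seat, the other samples are still in the tray, and the gripper is holding the cover still at about 50° by its bar; the job is handed in, with no verdict reported back.

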